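# Weigh two sample cans against each other and seat the heavier

### The job

Two identical closed sample cans hold specimens of different weight. Set one in the middle of each pan of the equal-arm balance, let go and let it settle to see which is heavier; then stand that one in the bore of the blue carrier and press it down until its stiff seat is fully home on its hidden stop, keeping a firm 15 N or so on it for half a second (never more than 22 N) before letting go. Leave the lighter can on its pan, be gentle with the pans, and do not shift the vial, the pot or the beaker.

Things in the scene. Friction and masses are not known exactly. Their poses are not given: they have to be found in the camera images.
- can_1: upright closed aluminium can, black lid, orange band, 40 mm diameter (lid 37 mm), 90 mm high; hidden loose contents, total 80 to 175 g; one can is at least 40 g heavier than the other, which one changes. Origin: centre of its underside, z up. Grip it across the diameter, e.g. 70 mm above its underside
- can_2: the second can, identical in looks and size to can_1. Origin: centre of its underside, z up
- pan_left: left (+y side of the balance) steel pan, 92 mm across its rim, floor flat over the middle 70 mm, rim 3 mm above the floor. Origin: centre of the pan's floor, z up; about 82 mm above the worktop when level. Stays level and moves 10 mm up or down at a light touch, to a stop; then only its rubber mount gives, 4 N per mm. Keep any force on it below 15 N
- pan_right: right pan, the same as the left, 220 mm from it on the other end of the beam; it rises as the left one sinks. Mind that fingers which swing forward as they close drag a can down on its pan
- pan_scale: the balance: white base 110 x 320 x 30 mm with the beam along its y axis, posts to 65 mm; fixed to the worktop. Origin: centre of its underside. Pans at y = +110 and -110 mm in its frame
- beam (a joint): tilt of the balance beam, rad: 0 level, +0.09 right pan fully down, -0.09 left pan fully down
- carrier: fixed carrier: blue block 100 x 100 x 60 mm on an aluminium plate 130 x 100 x 6 mm, with one vertical bore of 44 mm diameter, 3 mm chamfer, through its middle. Origin: centre of its underside, z up
- bore_mouth (a point): centre of the bore at the top face of the carrier, 60 mm above its underside
- seat (a joint): how far the black seat in the bore is pushed down, m: starts at 0 to 0.004, stop at 0.012, home above 0.0105. It slides stiffly (about 6 N) and stays where left. A hidden screw sets its height: its top face is 33 to 47 mm above the carrier's underside at joint 0, 21 to 35 mm when home. At the stop it meets a stiff rubber bumper, 8 N per mm
- vial: amber glass vial, 23 x 23 x 57 mm, standing; bystander. Origin: centre of its underside
- pot: clear pot with blue crystals and a white cap, 32 x 32 x 58 mm, standing; bystander. Origin: centre of its underside
- beaker: clear beaker, 52 x 58 x 79 mm, standing; bystander. Origin: centre of its underside

How it is judged:
By the outcome, as a careful person would: the job done as asked, in the order asked, and still so for the second after the job is handed in, with the robot touching nothing.
It also fails if it takes over 72 s, if anything falls off the work surface, if the arm or the gripper's body presses on something with over 40 N, if the wrist force passes 120 N, or if a joint passes its speed limit or range.

### The arm

A 6-joint arm with a two-finger parallel gripper is mounted at the origin on a cart in front of the work surface, level with it; the furniture and walls round the work are solid. World frame = base frame: x ahead of the robot, y to its left, z up, the work surface at z = 0. Lengths are in mm, angles in rad, forces in N, time in s.
With the tool pointing down it reaches from about 325 to 875 mm from the base axis. Payload 4.4 kg.
Tool frame: the origin (TCP) lies at the very end of the fingers, on their centre line; the grasp point (between the pads) lies 19 mm behind it; z points along the fingers, y is the line along which they close (so a half turn about z gives the same grasp; the last joint's range is limited). The gripper opens to 85 mm and grips with 20 to 120 N. Pads are 22 mm wide; open, the fingers measure 114 mm over their backs; the gripper's body (76 mm by 85 mm) begins 54 mm behind the grasp point. The pads swing forward as they close: fully open they stand 13 mm farther back than shut.
Start: joints at [-0.15, 0.207, 1.542, -0, 1.393, -0.15], TCP at [575.002, -0.012, 231.282] pointing down, gripper open.
Joint ranges: [-2.73, 2.73], [-0.86, 2.22], [0.23, 2.46], [-1.11, 4.25], [0.08, 2.63], [-2.82, 2.82]. Speed limits (rad/s): [2.79, 2.79, 3.14, 3.14, 3.14, 3.14].

### API

Orientations are given as a unit quaternion [x, y, z, w].
In Python, from cell import move_ptp, move_l, move_joints, release, close, dwell, inverse_kinematics, camera, MotionError, close_job, get_clock, get_joint_positions, get_joint_velocities, get_joint_efforts, get_tool_pos, get_orientation, get_force, get_wrist_torque, get_gripper_width, get_gripper_force gives the robot as it stands. Calls block until the motion is done:
- move_ptp(position, orientation): joint-space move of the TCP to a pose.
- move_l(position, frame=None, v=150, guard=None): straight line of the TCP; frame=None keeps the orientation; v is the mean speed in mm/s. With guard (N) it stops when the force on the tool has changed by that much, and returns True; else False.
- move_joints(angles): joint-space move.
- release() and close(strength=None): open the fingers fully, or close them until they stop; strength is the grip in N (None keeps the last).
- dwell(seconds).
- inverse_kinematics(position, orientation): joint angles nearest the present ones, or None.
- camera(name): name is "scene" or "side" or "wrist"; returns a dict with "pixels" (400x640x3 uint8, red, green, blue), "vertical_fov" (degrees; the focal length in pixels is half the picture's height over the tangent of half this angle, whatever the lens; pixels are square), "cx", "cy" (the principal point, pixels), "origin" and "rotation" of the camera in the world. Camera axes: x right, y up, looking along -z (the intrinsics and any distortion apply to the point x, -y, -z); pixel columns grow to the right and rows downward; lengths in mm; the calibration is good to about 2 mm. The wrist camera is an equidistant fisheye: a pixel r from the principal point sees the ray r / f radians off the axis. A picture is of the moment at which its call begins. There is no depth.
A pose or a line that the arm cannot do raises MotionError and nothing moves.
- close_job(): hands the job in; it is judged then, once.
Readings, each from a call of its own:
- get_clock(): time.
- get_joint_positions(): joint angles.
- get_joint_velocities(): joint speeds.
- get_joint_efforts(): joint torques, N m.
- get_tool_pos(): TCP position.
- get_orientation(): TCP orientation.
- get_force(): force on the tool from outside, world axes, zero at the start.
- get_wrist_torque(): the same for the moment, N m.
- get_gripper_width(): finger opening in mm.
- get_gripper_force(): force on a finger pad.
Only numpy, scipy, OpenCV 4.12 (cv2) and the standard library are available. Lean on these libraries where they do the work, as an engineer would, in place of code of your own. Each camera call takes 0.05 s, during which the arm holds its last target. There are 200 camera calls.

## Working session

There is one attempt and no reset: what is moved stays moved. The work goes in short steps, each a Python script; the robot and the scene stay as the last script left them, time stands still between calls to the robot, and variables do not carry over. Pictures are saved under pics/ and viewed, at most 12 in all, crops included, and the job is handed in when it is done.

```bash
mkdir -p pics
python3 - <<'E'
from cell import *
import cv2,pickle
d={n:camera(n) for n in("scene","side","wrist")}
pickle.dump(d,open('c.pkl','wb'))
for n in d: 
    c=d[n]; cv2.imwrite(f'pics/{n}0.png',c["pixels"][:,:,::-1]); print(n,{k:v for k,v in c.items() if k!='pixels'})
print(get_clock(),get_orientation(),get_force())
E
```

```text
scene {'vertical_fov': 53.63277920069788, 'cx': 316.9010528275182, 'cy': 196.88412111431794, 'origin': array([ -67.38325056, -529.72958111,  455.84788373]), 'rotation': array([ 0.48939923, -0.22092223, -0.36154914,  0.76220993])}
side {'vertical_fov': 47.51500478230534, 'cx': 318.8208803392781, 'cy': 205.90098109774019, 'origin': array([  180.22100315, -1004.34175425,   972.03986924]), 'rotation': array([ 0.41919241, -0.07356271, -0.15915445,  0.89080644])}
wrist {'vertical_fov': 65.70646984690485, 'cx': 322.042231371638, 'cy': 198.59750986187146, 'origin': array([574.75492812,  70.69875583, 373.66773464]), 'rotation': array([-1.37413487e-01,  1.00213245e-03,  1.05511318e-04,  9.90513260e-01])}
0.15 [ 7.07108140e-01  7.07104829e-01 -5.50518926e-04 -7.31978889e-04] [ 0.52639185 -0.51116298  0.10086897]
```

View pics/scene0.png

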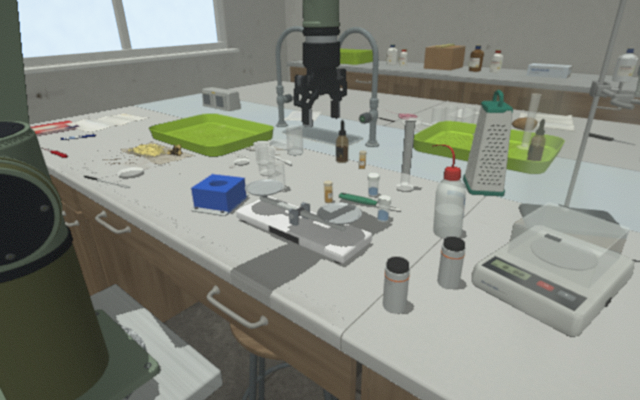

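View pics/side0.png

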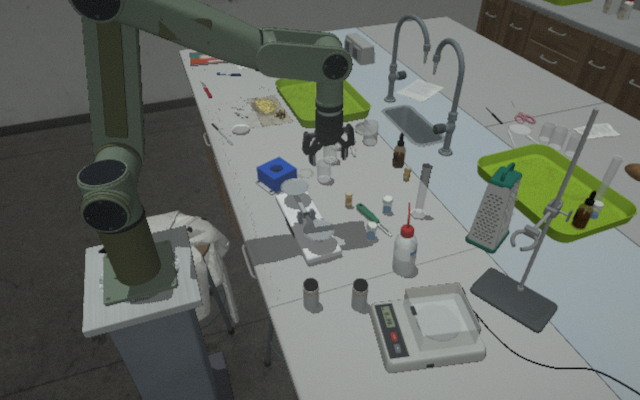

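View pics/wrist0.png

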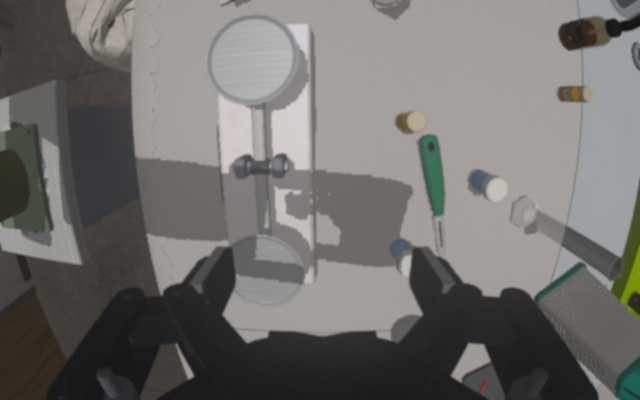

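Scene/side views: the cans have lids at scene (397,265) and (454,245), side (311,283) and (360,285). The carrier bore is at scene (222,180), and the right and left pans at scene (339,212) and (266,186). In the wrist view the left pan is at (255,60). The vial, pot and beaker lie around and beyond the balance.

```bash
cat > h.py <<'E'
import numpy as np, cv2
from scipy.spatial.transform import Rotation as R
def ray(c,n,u,v):
    f=200/np.tan(np.radians(c['vertical_fov'])/2)
    x,y=u-c['cx'],v-c['cy']
    if n=='wrist':
        r=np.hypot(x,y)+1e-9; t=r/f; d=np.array([x/r*np.sin(t),-y/r*np.sin(t),-np.cos(t)])
    else: d=np.array([x/f,-y/f,-1])
    return np.array(c['origin']),R.from_quat(c['rotation']).apply(d)
def at(c,n,u,v,z):
    o,d=ray(c,n,u,v); return (o+d*(z-o[2])/d[2]).round(1)
def proj(c,n,p):
    f=200/np.tan(np.radians(c['vertical_fov'])/2)
    q=R.from_quat(c['rotation']).inv().apply(np.asarray(p,float)-c['origin']); x,y,z=q[...,0],-q[...,1],-q[...,2]
    if n=='wrist':
        r=np.hypot(x,y)+1e-9; t=np.arctan2(r,z); return np.stack([c['cx']+f*t*x/r,c['cy']+f*t*y/r],-1)
    return np.stack([c['cx']+f*x/z,c['cy']+f*y/z],-1)
def down(yaw): # tool y axis (closing line) at angle yaw from world +x ; yaw=0 -> start orientation
    return (R.from_euler('z',yaw)*R.from_quat([.5**.5,.5**.5,0,0])).as_quat()
E
python3 - <<'E'
from h import *;import pickle
d=pickle.load(open('c.pkl','rb'))
for n,l in dict(scene=[('can',397,265,90),('can',454,245,90),('bore',222,180,60),('panR',339,212,85),('panL',266,186,85),('amber?',328,192,0),('',372,195,0),('',383,220,0),('beaker',266,172,0),('b2',278,190,0)],
 side=[('can',311,283,90),('can',360,285,90),('bore',277,168,60),('panR',317,242,85),('panL',295,187,85),('',349,207,0),('',387,213,0),('',371,238,0),('beaker',324,182,0)],
 wrist=[('panL',255,60,85),('panR',265,270,85),('baseTR',311,25,30),('baseBR',313,280,30)]).items():
  for nm,u,v,z in l: print(n,nm,at(d[n],n,u,v,z))
print(R.from_quat(down(0)).as_matrix().round(2))
E
```

```text
scene can [ 411.5 -287.2   90. ]
scene can [ 524.  -333.9   90. ]
scene bore [505.9 283.   60. ]
scene panR [509.3 -98.6  85. ]
scene panL [510.5 118.1  85. ]
scene amber? [720.   97.7   0. ]
scene  [778.   -9.8   0. ]
scene  [ 673.  -108.3    0. ]
scene beaker [720.2 348.1   0. ]
scene b2 [644.  218.5   0. ]
side can [ 422.1 -283.6   90. ]
side can [ 535.4 -332.5   90. ]
side bore [493.  276.5  60. ]
side panR [ 488.8 -144.7   85. ]
side panL [509.1 118.3  85. ]
side  [676.   57.8   0. ]
side  [781.1 -14.1   0. ]
side  [ 680.8 -103.7    0. ]
side beaker [647.1 217.8   0. ]
wrist panL [511.9 122.9  85. ]
wrist panR [513.1 -90.4  85. ]
wrist baseTR [562.  171.4  30. ]
wrist baseBR [ 562.5 -134.7   30. ]
[[ 0.  1.  0.]
 [ 1.  0.  0.]
 [ 0.  0. -1.]]
```

Run:
```python
from cell import *
from h import *; import pickle
d={}
for k,p in dict(car=(500,150,250),panR=(510,-190,250),cans=(470,-370,250)).items():
    move_ptp(p,down(0)); dwell(.2); d[k]=camera('wrist')
pickle.dump(d,open('w.pkl','wb'))
print(get_clock(),get_force())
m=np.hstack([d[k]['pixels'][:330,:,::-1] for k in d]); 
cv2.imwrite('pics/w1.png',np.vstack([d[k]['pixels'][:290,150:550,::-1] for k in ('car','cans')]))
cv2.imwrite('pics/w2.png',d['panR']['pixels'][:,:,::-1])
```

```text
3.6667 [ 0.95539928  0.49790259 -0.9111804 ]
```

View pics/w1.png

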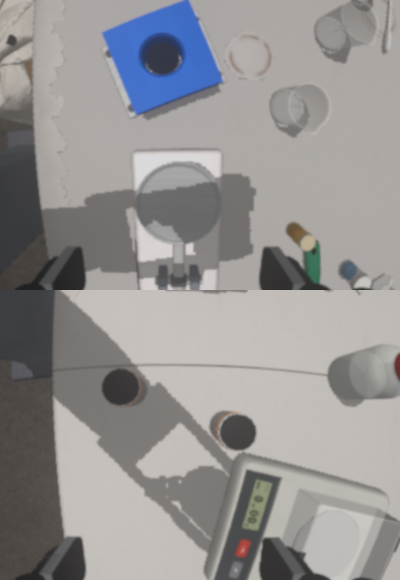

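View pics/w2.png

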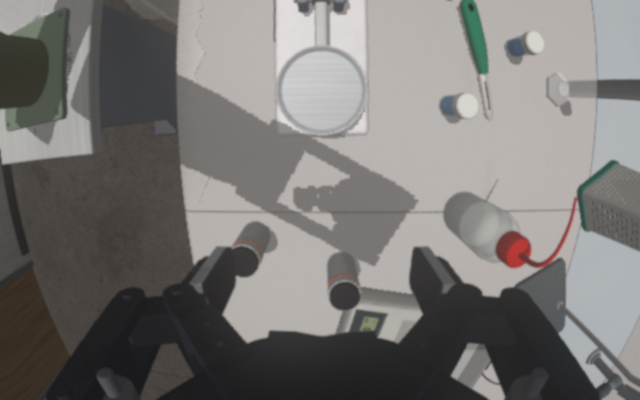

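The carrier view shows the bore at (312,55) and the left pan at (328,203). The cans view shows lids at (272,97) and (387,142), with the lab scale close to the second can. The right pan is at (321,90) in the panR view. Next I refine these with projected-circle fits.

```bash
cat >> h.py <<'E'
from scipy.optimize import differential_evolution
def fit(c,n,u,v,z,r,zr=0,sign=0,s=10):
    g=cv2.GaussianBlur(cv2.cvtColor(c['pixels'],cv2.COLOR_RGB2GRAY).astype(np.float32),(0,0),1)
    a=np.linspace(0,2*np.pi,120,endpoint=False); e=np.c_[np.cos(a),np.sin(a),0*a]
    def sm(p,rr):
        q=proj(c,n,np.array(p)+e*rr).astype(np.float32); return cv2.remap(g,q[:,:1],q[:,1:],cv2.INTER_LINEAR,borderMode=cv2.BORDER_REPLICATE)[:,0]
    def cost(p):
        dd=sm(p,r+1)-sm(p,r-1)
        return -np.mean(np.clip(dd*sign,-10,60) if sign else np.clip(abs(dd),0,30))
    x,y,_=at(c,n,u,v,z); b=[(x-s,x+s),(y-s,y+s),(z-zr-1e-3,z+zr+1e-3)]
    o=differential_evolution(cost,b,seed=1,tol=1e-6,popsize=25); return o.x.round(1),round(-o.fun,1)
E
python3 - <<'E'
from h import *;import pickle
d=pickle.load(open('w.pkl','rb')); c0=pickle.load(open('c.pkl','rb'))
w='wrist'
for u,v in((272,97),(387,142)): print('lid',fit(d['cans'],w,u,v,90,18.5,sign=1),fit(d['cans'],w,u,v,90,18.5,zr=8,sign=1))
for z,r in((60,25),(57,22)): print('bore',fit(d['car'],w,312,55,z,r,sign=1))
for k,u,v,c in(('L',328,203,d['car']),('L0',255,60,c0[w]),('R',321,90,d['panR'])):
  for zr in(0,12): print(k,fit(c,w,u,v,85,46,zr=zr))
print('lids scene',[fit(c0['scene'],'scene',u,v,90,18.5,s=15,sign=1) for u,v in((397,265),(454,245))])
print('lids side',[fit(c0['side'],'side',u,v,90,18.5,s=15,sign=1) for u,v in((311,283),(360,285))])
print('base',at(d['car'],w,284,152,30),at(d['car'],w,371,151,30),at(d['panR'],w,367,133,30),at(d['panR'],w,275,133,30))
print('carrier corners',[at(d['car'],w,u+150,v,60) for u,v in((187,0),(103,36),(138,113),(221,83))])
E
```

```text
lid (array([ 419.9, -280.5,   90. ]), np.float64(27.5)) (array([ 419.1, -280.2,   84.7]), np.float64(28.1))
lid (array([ 536.6, -324.9,   90. ]), np.float64(48.1)) (array([ 537.7, -325.4,   84.6]), np.float64(49.3))
bore (array([490. , 283.1,  60. ]), np.float64(14.1))
bore (array([488.4, 286.7,  57. ]), np.float64(12.4))
L (array([508.3, 126. ,  85. ]), np.float64(18.1))
L (array([508.2, 125.4,  81.8]), np.float64(18.3))
L0 (array([521.9, 120.3,  85. ]), np.float64(13.0))
L0 (array([518.5, 118. ,  97. ]), np.float64(14.2))
R (array([510.8, -96.6,  85. ]), np.float64(18.2))
R (array([510.9, -96.8,  87. ]), np.float64(18.5))
lids scene [(array([ 416.2, -284.9,   90. ]), np.float64(27.4)), (array([ 525.6, -332.6,   90. ]), np.float64(25.0))]
lids side [(array([ 419.4, -286.1,   90. ]), np.float64(20.9)), (array([ 536.9, -330.4,   90. ]), np.float64(20.3))]
base [455.9 173.7  30. ] [558.9 174.8  30. ] [ 563.3 -140.8   30. ] [ 455.1 -141.    30. ]
carrier corners [array([517.4, 346.6,  60. ]), array([426.9, 307. ,  60. ]), array([464.7, 219.7,  60. ]), array([553.2, 252.5,  60. ])]
```

Run:
```python
from cell import *
from h import *
x,y=419.5,-284.5
move_ptp((x,y,130),down(np.pi/2)); move_l((x,y,54),v=120)
close(20); print('w',get_gripper_width(),get_force()); c=None
release(); move_l((x,y,110),v=200)
move_ptp((x,y,112),down(0)); move_l((x,y,52),v=120)
close(40); dwell(.1); print('w',get_gripper_width(),get_gripper_force(),get_force())
move_l((x,y,62),v=60); dwell(.3); print(get_force())
move_l((x,y,200),v=250)
dwell(.2); im=camera('wrist'); im2=camera('side'); print(get_tool_pos(),get_clock(),get_force())
import pickle; pickle.dump(im,open('held.pkl','wb'))
cv2.imwrite('pics/h1.png',np.vstack([im['pixels'][100:,150:550,::-1],im2['pixels'][150:350,200:600,::-1]]))
```

```text
w 39.59399127948509 [0.14207208 1.48536119 5.50383998]
w 38.96997032555481 40.27108300477266 [-0.95776241  1.00810244  6.12972731]
[-0.71394428 -0.75519413 -1.11113474]
[ 418.75238802 -283.82636988  198.27716578] 11.5083 [-0.141382    0.24007141 -1.37882566]
```

View pics/h1.png

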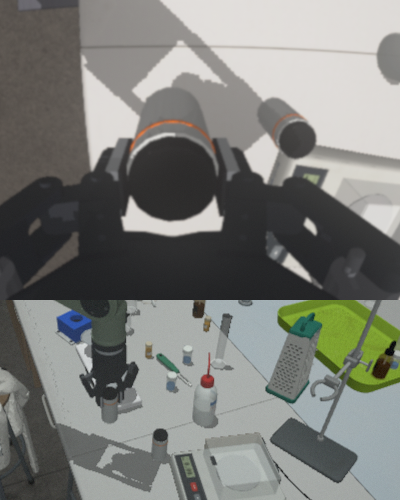

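Can 1 is held upright between the pads and can 2 is undisturbed. Next: place it on the left pan, then take two-yaw views of the carrier and pan to cancel the wrist camera bias.

Run:
```python
from cell import *
from h import *; import pickle
im=pickle.load(open('held.pkl','rb')); 
print('held lid est',fit(im,'wrist',322,276,198.3+38.5,18.5,s=12,sign=1))
x,y=509,121
move_l((420,-150,200),v=300); move_ptp((x,y,170),down(0)); move_l((x,y,138),v=100)
dwell(.3); f0=get_force(); g=move_l((x,y,118),v=15,guard=2.5); print(g,get_tool_pos(),f0,get_force())
release(); dwell(.2); print(get_force(),get_tool_pos())
move_l((x,y,200),v=200)
d={}
for k,yaw in(('a',0.),('b',2.4)):
    p=np.array([490,281])-R.from_euler('z',yaw).as_matrix()[:2,:2]@[0,130]
    move_ptp((*p,250),down(yaw)); dwell(.4); d[k]=camera('wrist'); print(get_tool_pos(),get_clock())
    q=proj(d[k],'wrist',[490,281,60]); print(k,q,[fit(d[k],'wrist',*q,60,rr,s=7,sign=1) for rr in(25,23.5)],fit(d[k],'wrist',*q,57,22,s=7,sign=1))
pickle.dump(d,open('b.pkl','wb'))
cv2.imwrite('pics/b.png',np.hstack([d[k]['pixels'][:300,150:550,::-1] for k in d]))
```

```text
held lid est (array([ 419.9, -275.9,  236.8]), np.float64(40.3))
True [509.03884393 121.07652303 123.53584453] [ 0.1359092   0.23188611 -0.82750229] [-0.56242704  0.21232813  2.61575475]
[ 0.10437839 -0.49674385  0.95239837] [507.91645145 120.98596538 122.58172541]
[489.8241557  150.67055889 249.29455164] 16.9667
a [322.41398211  57.98533169] [(array([489.9, 283. ,  60. ]), np.float64(14.2)), (array([489.9, 285.6,  60. ]), np.float64(12.8))] (array([489.4, 286.7,  57. ]), np.float64(13.2))
[577.83566675 376.74411521 250.05953847] 19.2167
b [321.15726266  55.77425437] [(array([490.6, 283.9,  60. ]), np.float64(5.9)), (array([486.2, 282.8,  60. ]), np.float64(6.2))] (array([486.7, 284.9,  57. ]), np.float64(6.7))
```

View pics/b.png

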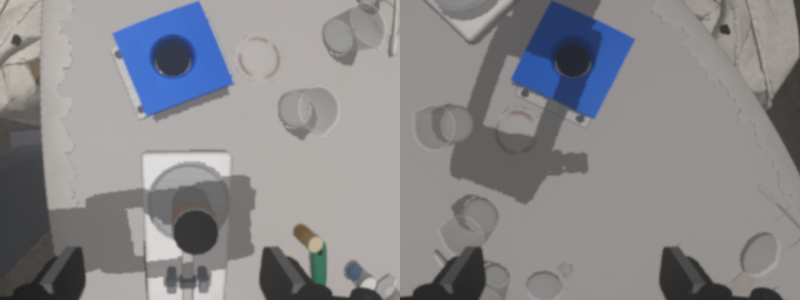

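Both views show the bore clear and the block corners visible. Can 1 stands upright on the left pan, with its lid at (345,230) in view a.

Run:
```python
from h import *; import pickle
d=pickle.load(open('b.pkl','rb')); d['w']=pickle.load(open('w.pkl','rb'))['car']
P={}
for k in d:
    hsv=cv2.cvtColor(d[k]['pixels'],cv2.COLOR_RGB2HSV); m=cv2.inRange(hsv,(105,150,40),(130,255,255))
    m=cv2.morphologyEx(m,cv2.MORPH_CLOSE,np.ones((3,3)));c=max(cv2.findContours(m,0,cv2.CHAIN_APPROX_NONE)[0],key=cv2.contourArea)[:,0]
    q=np.array([at(d[k],'wrist',u,v,60)[:2] for u,v in c],np.float32); r=cv2.minAreaRect(q); print(k,r); P[k]=np.array(r[0])
    # hole via dark blob inside
    h=cv2.findContours(cv2.bitwise_not(m),cv2.RETR_LIST,cv2.CHAIN_APPROX_NONE)[0]
    for cc in h:
        if 400<cv2.contourArea(cc)<6000:
            qq=np.array([at(d[k],'wrist',u,v,60)[:2] for u,v in cc[:,0]],np.float32); (cx,cy),rr=cv2.minEnclosingCircle(qq); 
            if np.hypot(cx-490,cy-283)<20: print(' hole',cx,cy,rr)
Rm=R.from_euler('z',2.4).as_matrix()[:2,:2]
A=np.block([[np.eye(2),np.eye(2)],[np.eye(2),Rm]]); print('bore, bias',np.linalg.solve(A,np.r_[P['a'],P['b']]))
print('can lid on pan',[fit(d['a'],'wrist',345,230,z,18.5,s=12,sign=1) for z in(162,)],'pan',[fit(d['a'],'wrist',338,203,75,46,s=9,zr=3)])
for r in (46,): print('base edges', at(d['a'],'wrist',292,152,30),at(d['a'],'wrist',380,152,30))
```

```text
a ((490.01971435546875, 282.58978271484375), (97.96769714355469, 98.4482421875), 21.623916625976562)
 hole 489.7454833984375 281.89892578125 22.15740966796875
b ((490.3240051269531, 283.1446533203125), (98.20709228515625, 97.8905258178711), 21.637882232666016)
 hole 490.6436767578125 285.0990905761719 22.32333755493164
w ((490.293212890625, 282.95574951171875), (98.17672729492188, 99.73650360107422), 21.769336700439453)
 hole 490.35076904296875 281.76898193359375 22.42607307434082
bore, bias [ 4.90063999e+02  2.82926369e+02 -4.42842082e-02 -3.36586320e-01]
can lid on pan [(array([508.3, 127.2, 162. ]), np.float64(39.8))] pan [(array([507.8, 125.1,  72. ]), np.float64(17.3))]
base edges [454.1 175.6  30. ] [558.3 176.1  30. ]
```

Run:
```python
from h import *; import pickle
a=pickle.load(open('b.pkl','rb'))['a']; c=pickle.load(open('w.pkl','rb'))['cans']; h=pickle.load(open('held.pkl','rb'))
im=a['pixels'][130:270,270:420,::-1].copy(); im=cv2.resize(im,None,fx=4,fy=4,interpolation=cv2.INTER_CUBIC)
t=np.linspace(0,2*np.pi,80); e=np.c_[np.cos(t),np.sin(t),0*t]
def dr(c,im,p,r,col,o): cv2.polylines(im,[((proj(c,'wrist',np.array(p)+r*e)-o)*4).astype(int)],True,col)
dr(a,im,(508.3,121,162),18.5,(0,255,0),(270,130)); dr(a,im,(508.3,127.2,162),18.5,(0,0,255),(270,130)); dr(a,im,(508,125,75),46,(255,0,0),(270,130))
dr(a,im,(508.3,121,72),20,(0,255,0),(270,130));dr(a,im,(508.3,127,72),20,(0,0,255),(270,130))
cv2.imwrite('pics/z.png',im)
```

```text
(no output)
```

View pics/z.png

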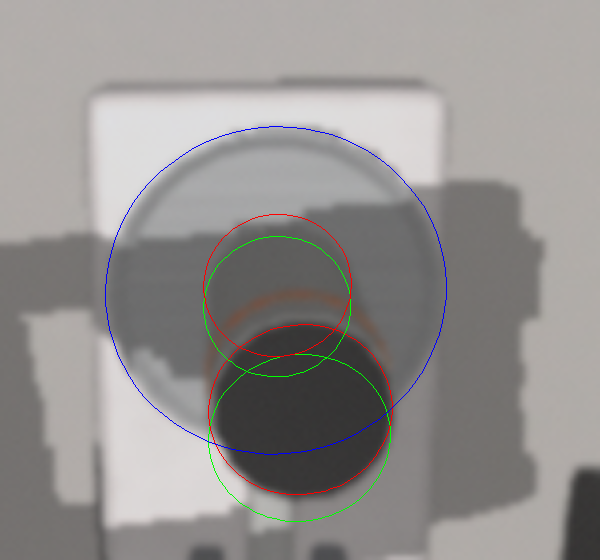

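The wrist camera has a row-dependent y bias of about +5 mm at mid rows and about 0 at the bore row. After allowing for it, can 1 is centred on the left pan, the right pan is at about (510,-99.5), and can 2 is at about (536.5,-330).

Run:
```python
from cell import *
from h import *; import pickle
x,y=536.5,-330
move_ptp((500,0,230),down(0)); move_ptp((x,y,130),down(-.25)); 
print(move_l((x,y,54),v=90,guard=6),get_tool_pos())
close(40); dwell(.1); print('w',get_gripper_width()); 
move_l((x,y,64),v=60); move_l((x,y,190),v=250); dwell(.3); print('F',get_force(),get_clock())
x,y=510,-99.5
move_ptp((x,y,175),down(0)); move_l((x,y,150),v=100); dwell(.3); f0=get_force(); 
g=move_l((x,y,134),v=15,guard=3); print(g,get_tool_pos(),f0,get_force())
release(); move_l((x,y,220),v=200); dwell(1.); print(get_clock())
d={n:camera(n) for n in('scene','side')}; pickle.dump(d,open('s.pkl','wb'))
cv2.imwrite('pics/s.png',np.hstack([cv2.resize(d[n]['pixels'][a:a+130,b:b+170,::-1],None,fx=2.3,fy=2.3,interpolation=cv2.INTER_CUBIC) for n,a,b in(('scene',135,220),('side',140,240))]))
```

```text
False [ 537.02610119 -330.50222525   54.6658104 ]
w 38.84975615980031
F [-0.49618219 -0.3128641  -1.86905531] 24.9417
False [510.12107906 -99.5115411  134.0933378 ] [-0.20673748  0.00588548 -0.66357468] [0.37730331 0.53336306 0.71698612]
29.8917
```

View pics/s.png

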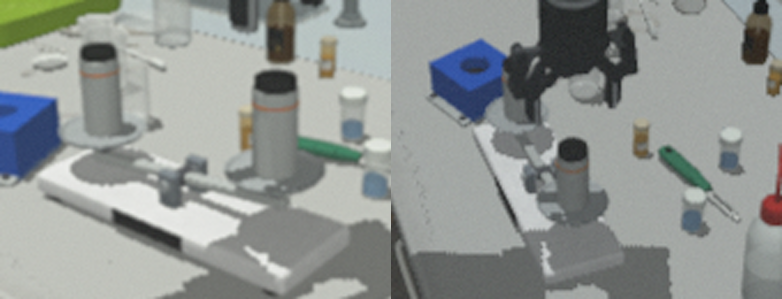

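Both cans stand upright on the pans, with lids at scene (262.6,157.2) on the left and (339.6,169.8) on the right. Next I compare lid heights numerically.

Run:
```python
from h import *; import pickle
d=pickle.load(open('s.pkl','rb'))
for n,l in dict(scene=((508.5,121,262.6,157.2),(510,-99.5,339.6,169.8)),side=((510,-99.5,240+182/2.3,140+150/2.3),)).items():
  for x,y,u,v in l:
    print(n,y,(u,v),[proj(d[n],n,[x,y,z]).round(1) for z in(162,172,182)])
    print([fit(d[n],n,*proj(d[n],n,[x,y,z]),z,18.5,s=6,sign=1) for z in(162,172,182)])
```

```text
scene 121 (262.6, 157.2) [array([262.1, 155. ]), array([261.7, 150.8]), array([261.4, 146.6])]
[(array([502.5, 115. , 162. ]), np.float64(17.1)), (array([502.5, 115. , 172. ]), np.float64(1.1)), (array([514.4, 120.6, 182. ]), np.float64(0.0))]
scene -99.5 (339.6, 169.8) [array([339.8, 177.1]), array([339.9, 172.3]), array([339.9, 167.5])]
[(array([516. , -93.5, 162. ]), np.float64(5.6)), (array([515.6, -94.1, 172. ]), np.float64(19.6)), (array([ 504. , -102.6,  182. ]), np.float64(21.8))]
side -99.5 (319.1304347826087, 205.2173913043478) [array([318.5, 209.4]), array([318.5, 206.6]), array([318.5, 203.8])]
[(array([514. , -93.5, 162. ]), np.float64(9.3)), (array([513.2, -93.5, 172. ]), np.float64(17.9)), (array([ 510.2, -100.6,  182. ]), np.float64(19.0))]
```

Both cameras put the left lid about 20 mm lower than the right, so the left pan is fully down and can 1 is heavier. I'll pick it gently, confirm its weight, and take it to the bore.

```bash
cat >> h.py <<'E'
from cell import *
def fz(n=12,t=.02):
    s=[]
    for _ in range(n): dwell(t); s.append(get_force()[2])
    return np.mean(s)
E
python3 - <<'E'
from h import *; import pickle
x,y=508.5,121
move_ptp((x,y,185),down(0)); dwell(.2); e=fz(); move_l((x,y,124),v=100); f=fz(5)
close(20); dwell(.1); print('w',get_gripper_width(),'drag',fz(5)-f,get_tool_pos())
move_l((x,y,134),v=40); move_l((x,y,185),v=150); dwell(.3); print('weight N',e-fz()); c=camera('scene')
q=c['pixels']; cv2.imwrite('pics/s2.png',cv2.resize(q[135:265,220:390,::-1],None,fx=2.5,fy=2.5))
close(60)
x,y=490.1,282.9
move_ptp((x,y,150),down(0)); move_l((x,y,122),v=100); dwell(.3); f0=fz()
g=move_l((x,y,76),v=20,guard=4); print(g,get_tool_pos(),get_force(),f0,get_wrist_torque(),get_clock())
E
```

```text
w 40.02511114469619 drag 1.3624471477386613 [508.67011809 121.02323379 124.1959716 ]
weight N 1.7643833579151722
True [490.18312827 282.6936304  112.87961219] [-0.08361542 -0.64021135  4.9586236 ] -1.6026298686155147 [-0.06885953  0.05466847 -0.02426582] 36.9417
```

View pics/s2.png

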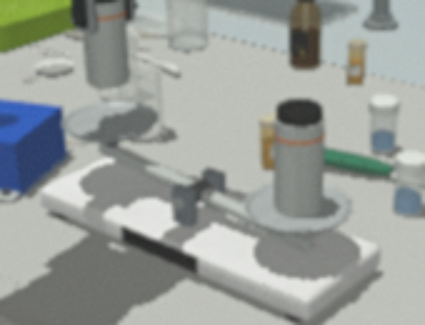

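The tilt reversed once can 1 was lifted, and it weighs about 176 g, so can 1 is the heavier. It caught the rim at TCP z of about 113, so I'll use the contact moment to find the offset.

```bash
cat >> h.py <<'E'
def wr(n=15):
    s=[]
    for _ in range(n): dwell(.02); s.append(np.r_[get_force(),get_wrist_torque()])
    return np.mean(s,0)
E
python3 - <<'E'
from h import *
x,y=490.1,282.9
b=None
for k in range(3):
    move_l((x,y,118),v=60); dwell(.15); b=wr()
    g=move_l((x,y,104),v=15,guard=5); z=get_tool_pos(); w=wr()-b
    print(g,(x,y),z.round(2),w.round(3),'contact x,y off',-w[4]/w[2]*1e3,w[3]/w[2]*1e3,get_clock())
    if not g: break
    r=np.array([-w[4],w[3]])/w[2]; r/=np.linalg.norm(r)+1e-9; x,y=np.array([x,y])-2*r
E
```

```text
True (490.1, 282.9) [490.29 282.72 112.92] [-0.133 -0.923  6.682 -0.042  0.026 -0.017] contact x,y off -3.870683352640889 -6.214583103937261 38.3583
True (np.float64(491.1573580833095), np.float64(284.5976433049898)) [491.32 284.48 113.3 ] [ 5.400e-02 -6.620e-01  7.421e+00 -3.900e-02 -6.000e-03  1.500e-02] contact x,y off 0.8360192539226576 -5.309224501879415 39.7667
True (np.float64(490.84626057713086), np.float64(286.573299361387)) [491.   286.48 113.4 ] [-0.01  -0.235  7.195 -0.043  0.008  0.   ] contact x,y off -1.1076880189483598 -5.988339062881946 41.1667
```

Contact sits deeper, with Fy pushing towards −y, at the smaller y, so the can needs to go towards −y. That agrees with the camera's lid offset.

Run:
```python
from h import *
x=490.1
for y in (279.5,277.,275,281.2):
    move_l((x,y,118),v=60); dwell(.15); b=wr(8)
    g=move_l((x,y,105),v=15,guard=5); z=get_tool_pos(); w=wr(8)-b
    print(g,(x,y),z.round(2),w.round(2),get_clock())
    if not g: break
```

```text
False (490.1, 279.5) [490.23 279.52 105.13] [-0.18 -0.07 -0.19  0.01 -0.03 -0.01] 42.9
```

Run:
```python
from h import *
x,y=490.1,279.5
b=fz(15)
g=move_l((x,y,72),v=22,guard=4); p=get_tool_pos(); f=get_force(); print(g,p.round(2),(f-[0,0,b]).round(1),get_clock())
cur=fz(5)-b
g=move_l((x,y,max(70,p[2]-16)),v=6,guard=15-cur); q=get_tool_pos(); print('press',g,q.round(2),get_force()-[0,0,b],cur)
for i in range(6):
    f=fz(6)-b; print(round(f,2),get_tool_pos()[2].round(2),get_clock())
    if 14.5<f<18: break
    move_l((x,y,get_tool_pos()[2]-np.clip((16-f)/8,-.8,.8)),v=6)
```

```text
True [490.04 279.43  91.8 ] [0.4 0.3 4.6] 43.9083
press True [489.96 279.55  81.04] [-1.83967707 -0.20984635  9.85622037] 4.270182059727234
9.31 81.12 45.875
10.3 80.82 46.7583
11.67 80.74 47.1083
10.99 80.78 47.4583
11.48 80.75 47.8083
11.32 80.76 48.1583
```

Run:
```python
from h import *
x,y=490.1,279.5; b=-1.60
zc=get_tool_pos()[2]-.3; f=fz(4)-b; print(f)
for i in range(14):
    move_l((x,y,zc),v=5); f=fz(4)-b; print(round(f,2),round(zc,2),get_tool_pos()[2].round(2),get_force().round(1)[:2])
    if f>15.2: break
    zc-=np.clip((16.5-f)/12,.1,.4)
t=get_clock(); s=[]
while get_clock()-t<.9: dwell(.03); s.append(get_force()[2]-b)
print('hold',min(s),np.mean(s),max(s),get_tool_pos(),get_clock())
```

```text
11.20914829684958
9.96 80.47 80.88 [ 1.9 -0.4]
11.33 80.07 80.75 [ 0.2 -0.7]
12.53 79.67 80.58 [ 1.5 -0.7]
13.71 79.34 80.43 [ 0.5 -1.8]
14.26 79.11 80.33 [-0.2 -1. ]
15.34 78.92 80.25 [-0.2 -1. ]
hold 13.838624258188702 14.877174582813934 15.649925360297457 [489.53236555 279.43586523  80.27077626] 51.3083
```

Force rises 8 N per mm of tool travel, so the seat is on its bumper. I'll hold slightly firmer for margin, then release and retreat.

Run:
```python
from h import *
x,y=490.1,279.5; b=-1.60
move_l((x,y,78.5),v=4); t=get_clock(); s=[]
while get_clock()-t<.8: dwell(.03); s.append(get_force()[2]-b)
print('hold',min(s),np.mean(s),max(s),get_tool_pos())
move_l((x,y,80.6),v=10); print(fz(5)-b)
release(); dwell(.1); move_l((x,y,230),v=180); dwell(.3); c=camera('scene'); w=camera('side')
cv2.imwrite('pics/f.png',np.hstack([cv2.resize(i['pixels'][a:a+130,e:e+170,::-1],None,fx=2.3,fy=2.3) for i,a,e in((c,115,190),(w,120,240))])); print(get_clock())
```

```text
hold 15.508327952833401 16.33482102576683 17.717523309242196 [489.55690044 279.47548795  80.10060812]
9.950164317608015
54.8167
```

View pics/f.png

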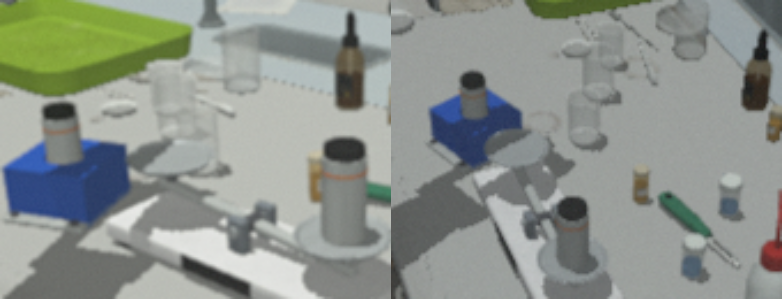

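Can 1 stands seated in the bore, can 2 stands on the right pan, the bystanders have not moved, and the arm is clear.

```bash
python3 -c "
from cell import *
print(close_job())"
```

```text
the job is handed in; nothing more can be done
None
```

I handed the job in at about 55 s. can_1 proved heavier (about 176 g): it stands in the carrier bore, pressed onto the stop and held at about 16 N for 0.8 s (peak 17.7 N). can_2 is still on the right pan, and the vial, pot and beaker look unmoved.

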